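# Sort cut cardboard samples into their test trays

### The job

Get the four cut cardboard samples ready for the testing machine: set each one upright, flat on the floor of the black tray that has its own shape and size (the wide round core in the wide round tray, the narrow round core in the narrow round tray, the square tube in the square tray, the oblong strip lengthwise in the oblong tray). Set them down gently without dropping them or tipping them over, and leave the black tape roll and the steel disc that lie among them where they are.

Things in the scene. Friction and masses are not known exactly. Their poses are not given: they have to be found in the camera images.
- core_large: Wide round sample: dark brown cardboard tube section, outer diameter 60 mm, inner 44 mm, 45 mm high, about 45 g. Loose, stands upright on the bench. Origin: centre of its underside; z up.
- core_small: Narrow round sample: dark brown cardboard tube section, outer diameter 36 mm, inner 24 mm, 55 mm high, about 30 g. Loose, stands upright on the bench. Origin: centre of its underside; z up.
- square_tube: Square sample: dark brown cardboard square tube section, 44 x 44 mm outside (sides along its x and y), walls 5 mm, 50 mm high, about 40 g. Loose, stands upright on the bench. Origin: centre of its underside; z up.
- board_strip: Oblong sample: solid block of layered dark brown board, 34 mm wide (its x), 90 mm long (its y), 30 mm high, about 40 g. Loose, stands upright on the bench. Origin: centre of its underside; z up.
- tray_round_large: Wide round black plastic tray with dark grey floor, outer diameter 94 mm, inner 86 mm; place for core_large. Fixed to the bench. Origin: centre of its underside, on the bench; z up. Floor 3 mm and rim 10 mm above the bench, walls 4 mm.
- tray_round_small: Narrow round black plastic tray with dark grey floor, outer diameter 70 mm, inner 62 mm; place for core_small. Fixed to the bench. Origin: centre of its underside, on the bench; z up. Floor 3 mm and rim 10 mm above the bench, walls 4 mm.
- tray_square: Square black plastic tray with dark grey floor, outside 80 x 80 mm, inside 72 x 72 mm (sides along its x and y); place for square_tube. Fixed to the bench. Origin: centre of its underside, on the bench; z up. Floor 3 mm and rim 10 mm above the bench, walls 4 mm.
- tray_oblong: Oblong black plastic tray with dark grey floor, outside 68 mm (its x) x 124 mm (its y), inside 60 x 116 mm; place for board_strip. Fixed to the bench. Origin: centre of its underside, on the bench; z up. Floor 3 mm and rim 10 mm above the bench, walls 4 mm.
- tape_roll: Bystander, not to be moved: roll of black tape, outer diameter 68 mm, hole 40 mm, 19 mm high, lying flat. Origin: centre of its underside.
- platen: Bystander, not to be moved: steel disc, diameter 76 mm, 16 mm thick, with an upright steel stub of 22 mm diameter in its centre, 42 mm high in all. Origin: centre of its underside.
Not all that is in view belongs to the job. Leave any turquoise or white look-alike of the tray_oblong alone.

How it is judged:
At the end, for the whole second after the job is handed in: Each sample stands upright (within 0.1 rad) and at rest in its own tray, its underside on the tray's floor (less than 6 mm above the bench) and its centre within 16 mm (round trays) or 23 mm (square and oblong trays) of the tray's centre (horizontal distance between core_large and tray_round_large below 0.016 m and z of core_large in the frame of tray_round_large below 0.006 m and angle between each of core_large, core_small, square_tube, board_strip's own z axis and vertical below 0.1 rad and linear speed of each of core_large, core_small, square_tube, board_strip below 0.01 m/s and angular speed of each of core_large, core_small, square_tube, board_strip below 0.1 rad/s and horizontal distance between core_small and tray_round_small below 0.016 m and z of core_small in the frame of tray_round_small below 0.006 m and horizontal distance between square_tube and tray_square below 0.023 m and z of square_tube in the frame of tray_square below 0.006 m and horizontal distance between board_strip and tray_oblong below 0.023 m and z of board_strip in the frame of tray_oblong below 0.006 m); the robot touches nothing.
It fails at once if a sample is dropped (falls freely from more than about 30 mm) ((height (world z) of core_large above 0.02 m and linear speed of core_large above 0.5 m/s and contact force between core_large and the fingers below 0.01 N) or (height (world z) of core_small above 0.02 m and linear speed of core_small above 0.5 m/s and contact force between core_small and the fingers below 0.01 N) or (height (world z) of square_tube above 0.02 m and linear speed of square_tube above 0.5 m/s and contact force between square_tube and the fingers below 0.01 N) or (height (world z) of board_strip above 0.02 m and linear speed of board_strip above 0.5 m/s and contact force between board_strip and the fingers below 0.01 N)).
It fails at once if a sample is tipped over (angle between any of core_large, core_small, square_tube, board_strip's own z axis and vertical above 0.8 rad).
It fails at once if the tape roll or the steel disc is pushed more than 20 mm from its place (distance of any of tape_roll, platen from where it was at the start of the episode above 0.02 m).
It also fails if it takes over 96 s, if anything falls off the work surface, if the arm or the gripper's body presses on something with over 40 N, if the wrist force passes 120 N, or if a joint passes its speed limit or range.

### The arm

A 6-joint arm with a two-finger parallel gripper is mounted at the origin on the work surface. World frame = base frame: x ahead of the robot, y to its left, z up, the work surface at z = 0. Lengths are in m, angles in rad, forces in N, time in s.
With the tool pointing down it reaches from about 0.375 to 0.925 m from the base axis. Payload 5.7 kg.
Tool frame: the origin (TCP) lies midway between the tips of the shut fingers; the grasp point (between the pads) lies 19 mm behind it; z points along the fingers, y is the line along which they close (so a half turn about z gives the same grasp; the last joint's range is limited). The gripper opens to 88 mm and grips with 3 to 60 N. Pads are 20 mm wide; open, the fingers measure 115 mm over their backs; the gripper's body (75 mm by 178 mm) begins 61 mm behind the grasp point.
Start: joints at [1.163, 0.359, 1.51, -0, 1.272, -0.115], TCP at [0.173, 0.574, 0.223] pointing down, gripper open.
Joint ranges: [-2.97, 2.97], [-1.01, 2.36], [0.21, 2.38], [-0.96, 4.11], [0.2, 2.71], [-2.98, 2.98]. Speed limits (rad/s): [2.39, 2.39, 3.14, 3.14, 3.14, 3.14].

### API

Orientations are given as a unit quaternion [x, y, z, w].
In Python, from bench import move_ptp, servo_line, goto_joints, move_gripper, sleep, inverse_kinematics, capture, PlanningError, close_job, spot_in, silhouettes, current_clock, current_joint_pos, current_qvel, current_joint_torque, current_position, current_orientation, current_force, current_torque, current_finger_gap, current_grip_force gives the robot as it stands. Calls block until the motion is done:
- move_ptp(position, orientation): joint-space move of the TCP to a pose.
- servo_line(position, orientation=None, rate=0.15, contact_N=None): straight line of the TCP; orientation=None keeps the orientation; rate is the mean speed in m/s. With contact_N (N) it stops when the force on the tool has changed by that much, and returns True; else False.
- goto_joints(angles): joint-space move.
- move_gripper(opening): finger opening in m; the grip force is fixed at half the most; returns when the fingers have stopped.
- sleep(seconds).
- inverse_kinematics(position, orientation): joint angles nearest the present ones, or None.
- capture(name): name is "side" or "top"; returns a dict with "image" (420x560x3 uint8, blue, green, red), "range_z" (420x560 float32, m along the optical axis (not along the pixel's ray), 0 where there is no reading), "intrinsics" (3x3 intrinsics, pixels), "k1" (the pictures are not rectified: a ray, as slopes to the right and down, at radius r is drawn at 1 + k1 r^2 times it, then the intrinsics apply), "R" (3x3) and "t" (3): a world point X has camera coordinates R X + t. Camera axes: x right, y down, z forward; pixel columns grow to the right and rows downward; lengths in m; the calibration is good to about 2 mm. A picture is of the moment at which its call begins.
A pose or a line that the arm cannot do raises PlanningError and nothing moves.
- close_job(): hands the job in; it is judged then, once.
Trained networks look in the newest picture that a camera, given by its name, has taken for a name from the list of things; names that differ only in an ending like _2 or _b are one class to them, and where a whole thing is asked for, a point or a joint stands for the part that bears it (a point fixed in the world has none). Each returns a list of dicts, best first, with "conf" (0 to 1); they miss things now and then, are a little off and sometimes report something else, mostly with a low value. They report only what shows in the picture. A call takes as long as a camera call. They do not tell look-alikes from the thing itself.
- spot_in(camera, query): "xy" ([column, row] in pixels, amid what is visible of it).
- silhouettes(camera, query): "region" (420x560 bool, what is visible of it) and "xy" ([column, row] in pixels, amid what is visible of it).
Readings, each from a call of its own:
- current_clock(): time.
- current_joint_pos(): joint angles.
- current_qvel(): joint speeds.
- current_joint_torque(): joint torques, N m.
- current_position(): TCP position.
- current_orientation(): TCP orientation.
- current_force(): force on the tool from outside, world axes, zero at the start.
- current_torque(): the same for the moment, N m.
- current_finger_gap(): finger opening in m.
- current_grip_force(): force on a finger pad.
Only numpy, scipy, OpenCV 4.12 (cv2) and the standard library are available. Lean on these libraries where they do the work, as an engineer would, in place of code of your own. Each camera call takes 0.05 s, during which the arm holds its last target. There are 200 camera calls.

## Working session

There is one attempt and no reset: what is moved stays moved. The work goes in short steps, each a Python script; the robot and the scene stay as the last script left them, time stands still between calls to the robot, and variables do not carry over. Pictures are saved under pics/ and viewed, at most 14 in all, crops included, and the job is handed in when it is done.

```bash
mkdir -p pics; cat > h.py <<'E'
import numpy as np, cv2
from bench import *
NAMES=["core_large","core_small","square_tube","board_strip","tray_round_large","tray_round_small","tray_square","tray_oblong","tape_roll","platen"]
def world(c,uv):
    """pixels (N,2) -> world points using depth"""
    uv=np.asarray(uv,int); z=c["range_z"][uv[:,1],uv[:,0]]
    K=np.array(c["intrinsics"],float)
    d=cv2.undistortPoints(uv.astype(float)[:,None],K,np.array([c["k1"],0,0,0.]))[:,0]
    P=np.c_[d*z[:,None],z][z>0]
    return (P-np.array(c["t"]))@np.array(c["R"])
def project(c,X):
    P=np.asarray(X)@np.array(c["R"]).T+np.array(c["t"])
    d=P[:,:2]/P[:,2:]; r2=(d**2).sum(1,keepdims=True)
    d=d*(1+c["k1"]*r2); K=np.array(c["intrinsics"]); return d*[K[0,0],K[1,1]]+K[:2,2]
E
python3 - <<'E'
from h import *
for n in("top","side"):
    c=capture(n); cv2.imwrite(f"pics/{n}0.png",c["image"]); np.savez(f"{n}0.npz",**c)
    print(n,c["k1"],-np.array(c["R"]).T@c["t"])
    for q in NAMES:
        for s in silhouettes(n,q):
            m=s["region"]; v,u=np.nonzero(m); P=world(c,np.c_[u,v])
            print(q,round(s["conf"],2),np.round(s["xy"]),m.sum(),np.round(np.median(P,0),3) if len(P) else None, np.round(np.percentile(P[:,2],[5,95]),3) if len(P) else None)
E
```

```text
top -0.12084358708080385 [0.27260529 0.0366984  1.1544687 ]
core_large 0.6 [184. 207.] 299 [0.481 0.308 0.042] [0.008 0.049]
core_small 0.7 [320. 211.] 147 [ 0.467 -0.078  0.052] [0.007 0.058]
square_tube 0.7 [266. 206.] 262 [0.487 0.066 0.039] [0.    0.053]
board_strip 0.8 [354. 209.] 423 [ 0.489 -0.18   0.031] [0.014 0.035]
tray_round_large 0.56 [263. 168.] 750 [0.624 0.082 0.005] [0.001 0.012]
tray_round_small 0.23 [321. 212.] 153 [ 0.467 -0.076  0.051] [0.005 0.058]
tray_square 0.61 [260. 167.] 703 [0.626 0.083 0.004] [0.001 0.011]
tray_square 0.6 [385. 160.] 721 [ 0.647 -0.288  0.005] [0.001 0.013]
tray_oblong 0.91 [196. 162.] 1013 [0.645 0.28  0.005] [0.    0.012]
tray_oblong 0.69 [161. 272.] 1155 [0.322 0.373 0.005] [0.    0.012]
tray_oblong 0.58 [242. 275.] 1170 [0.314 0.136 0.005] [0.    0.012]
tape_roll 0.84 [224. 211.] 407 [0.493 0.194 0.019] [-0.     0.023]
platen 0.81 [404. 208.] 533 [ 0.48  -0.308  0.017] [0.012 0.043]
side -0.07768775503731046 [-0.00630933 -0.49260248  0.74179505]
core_small 0.76 [302. 254.] 480 [ 0.459 -0.082  0.039] [0.001 0.057]
core_small 0.61 [351
[... 241 characters left out ...]
.002 0.012]
board_strip 0.97 [349. 278.] 949 [ 0.48  -0.188  0.03 ] [0.005 0.033]
tray_round_large 0.72 [298. 190.] 835 [0.621 0.084 0.005] [0.002 0.012]
tray_round_small 0.93 [360. 226.] 576 [ 0.643 -0.099  0.005] [0.002 0.012]
tray_square 0.59 [430. 264.] 1212 [ 0.645 -0.286  0.004] [0.001 0.012]
tray_oblong 0.95 [252. 154.] 814 [0.645 0.282 0.006] [0.002 0.013]
tray_oblong 0.94 [187. 248.] 1484 [0.314 0.137 0.005] [0.002 0.012]
tray_oblong 0.74 [132. 195.] 1014 [0.322 0.374 0.006] [0.003 0.013]
tray_oblong 0.36 [262. 213.] 647 [0.481 0.056 0.035] [0.004 0.052]
tape_roll 0.57 [231. 190.] 452 [0.491 0.193 0.019] [0.004 0.022]
platen 0.66 [400. 318.] 1202 [ 0.474 -0.316  0.017] [0.007 0.043]
```

View pics/top0.png

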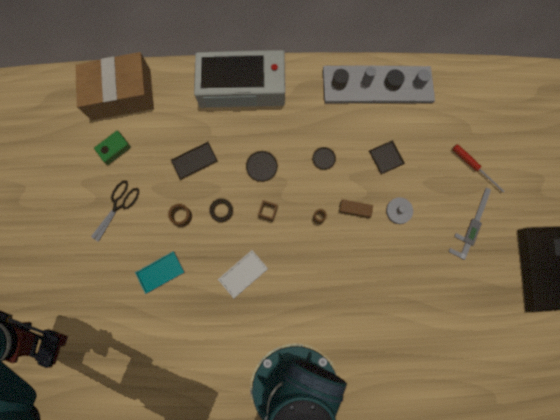

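View pics/side0.png

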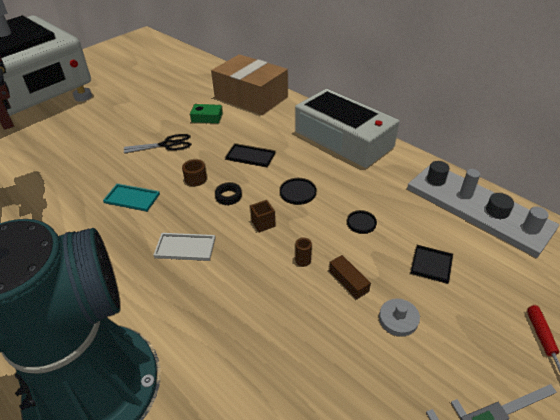

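The top picture shows a row of brown samples:
- core_large at (180,215)
- square_tube at (268,211)
- core_small at (319,216)
- board_strip at (355,209)

The bystanders in that row are the tape roll at (221,210) and the steel disc at (400,210).

The black trays are oblong (195,161), wide round (262,166), narrow round (324,158) and square (386,157). What could be mistaken for them:
- **tray_oblong:** turquoise (161,272) and white (242,274) look-alikes. I choose the black one at (195,161).
- **core_large:** the tape roll at (221,210). I choose the brown one at (180,215).
- **Round trays:** I tell these apart by size.

Next I'll fit poses and check them in a crop.

```bash
cat > fit.py <<'E'
from h import *
import json
H=dict(core_large=.045,core_small=.055,square_tube=.05,board_strip=.03)
S=dict(core_large=(.48,.308),core_small=(.46,-.08),square_tube=(.482,.06),board_strip=(.484,-.185))
T=dict(tray_oblong=(.645,.281),tray_round_large=(.624,.083),tray_round_small=(.645,-.099),tray_square=(.645,-.287))
cams={n:dict(np.load(f"{n}0.npz")) for n in("top","side")}
vv,uu=np.mgrid[:420,:560]; UV=np.c_[uu.ravel(),vv.ravel()]
out={}
for n,c in cams.items():
    ok=c["range_z"].ravel()>0; uv=UV[ok]; P=world(c,uv); g=c["image"].max(2).ravel()[ok]
    for k,s in {**S,**T}.items():
        near=np.hypot(*(P[:,:2]-s).T)<(.085 if k=="tray_oblong" else .065)
        if k in S: near&=(P[:,2]>H[k]-.007)&(P[:,2]<H[k]+.008)&(np.hypot(*(P[:,:2]-s).T)<.06)
        else: near&=g<75
        Q=P[near,:2]
        (cx,cy),(w,h),a=cv2.minAreaRect((Q*1000).astype(np.float32))
        if w>h: w,h,a=h,w,a+90     # a: direction of short side
        print(n,k,len(Q),np.round([cx,cy,w,h,a%180],1))
        out.setdefault(k,[]).append([cx/1000,cy/1000,a%180])
json.dump(out,open("fit.json","w"))
c=cams["side"]; im=c["image"].copy()
for k,v in out.items():
    for p,col in zip(v,((0,255,0),(0,0,255))):
        u=project(c,[[p[0],p[1],H.get(k,.003)]])[0]; cv2.circle(im,tuple(int(x) for x in np.round(u)),1,col,-1)
cv2.imwrite("pics/fit1.png",cv2.resize(im[130:340,160:460],None,fx=2.6,fy=2.6,interpolation=cv2.INTER_NEAREST))
E
python3 fit.py
```

```text
top core_large 176 [479.4 311.1  56.   57.8 175.7]
top core_small 85 [468.5 -77.7  32.9  35.7  61.3]
top square_tube 123 [487.9  65.8  44.1  45.   70.7]
top board_strip 411 [ 491.9 -184.4   36.6   92.2  168.1]
top tray_oblong 892 [644.4 278.8  69.3 120.2  26.8]
top tray_round_large 717 [623.2  82.   87.1  87.3  89.1]
top tray_round_small 374 [ 643.5 -100.7   62.3   63.7   90. ]
top tray_square 663 [ 644.2 -287.4   78.    79.3   22.9]
side core_large 228 [478.5 310.9  58.9  60.9 142.2]
side core_small 159 [466.  -77.1  33.2  36.8 133. ]
side square_tube 220 [484.9  67.4  44.8  48.  160.2]
side board_strip 698 [ 488.3 -182.4   37.4   93.5  168.5]
side tray_oblong 758 [642.5 281.9  73.2 126.8  26.7]
side tray_round_large 778 [621.4  82.1  92.2  92.6  81.5]
side tray_round_small 546 [ 641.6 -100.3   68.1   68.3   71.8]
side tray_square 1167 [ 644.5 -285.4   79.9   83.9  113.4]
```

View pics/fit1.png

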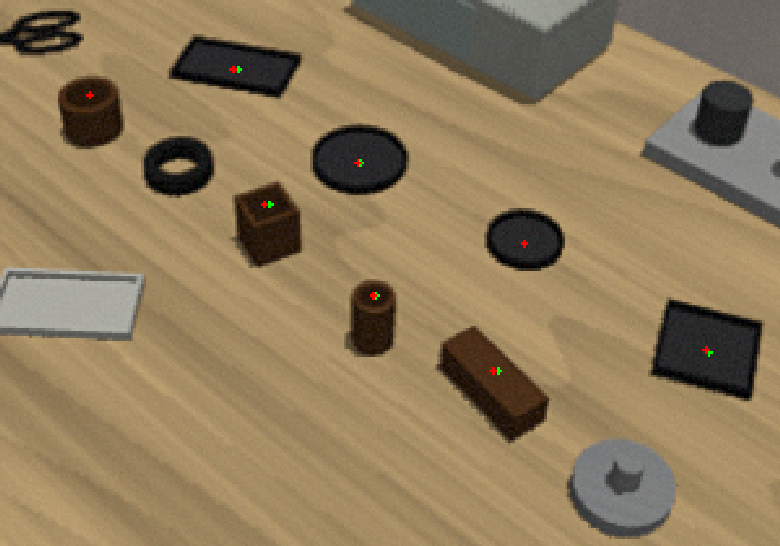

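The side crop (×2.6, origin (160,130)) shows both cameras' fitted centres agreeing within about 3 mm on all four samples and the four black trays. The choice is confirmed, so I start with the strip.

```bash
cat > job.py <<'E'
from h import *
import json
from scipy.spatial.transform import Rotation as Ro
F={k:np.mean(v,0) for k,v in json.load(open("fit.json")).items()}
# sample: tray, TCP height above underside, pick / place closing direction (deg), approach opening, release opening
J=dict(board_strip=("tray_oblong",.010,-11.7,26.8,.07,.056),
       core_small=("tray_round_small",.020,0,0,.075,.058),
       square_tube=("tray_square",.018,-19.6,23,.08,.066),
       core_large=("tray_round_large",.016,0,0,.088,.08))
def quat(deg,p):
    best=None
    for d in(deg,deg+180):
        a=np.radians(d); y=np.array([np.cos(a),np.sin(a),0]); z=np.array([0,0,-1.])
        q=Ro.from_matrix(np.c_[np.cross(y,z),y,z]).as_quat(); j=inverse_kinematics(p,q)
        if j is not None:
            cost=abs(j[5]-current_joint_pos()[5])
            if best is None or cost<best[0]: best=(cost,q)
    return best[1]
def run(k):
    tray,dz,a,b,op,rel=J[k]; s=F[k][:2]; t=F[tray][:2]; up=.13
    q=quat(a,[*s,up]); move_ptp([*s,up],q); move_gripper(op)
    if servo_line([*s,dz],q,rate=.1,contact_N=8): print("touch on approach",current_position())
    move_gripper(0); print(k,"gap",round(current_finger_gap(),4),"F",current_grip_force())
    servo_line([*s,up],q,rate=.12); print("lifted gap",round(current_finger_gap(),4))
    q=quat(b,[*t,up]); move_ptp([*t,up],q)
    servo_line([*t,dz+.012],q,rate=.12)
    hit=servo_line([*t,dz+.001],q,rate=.02,contact_N=3)
    print("set",hit,current_position(),"expected z",dz+.003)
    move_gripper(rel); servo_line([*t,up],q,rate=.12); print("t",current_clock())
def look(name,tag,x0,y0,x1,y1,f):
    c=capture(name); cv2.imwrite(f"pics/{tag}.png",cv2.resize(c["image"][y0:y1,x0:x1],None,fx=f,fy=f)); return c
E
python3 - <<'E'
from job import *
print(current_clock()); run("board_strip"); look("side","a1",160,110,460,340,2.6)
E
```

```text
1.1
board_strip gap 0.0342 F 29.992748200893402
lifted gap 0.0334
set True [0.64355816 0.28043672 0.01298826] expected z 0.013000000000000001
t 12.65
```

View pics/a1.png

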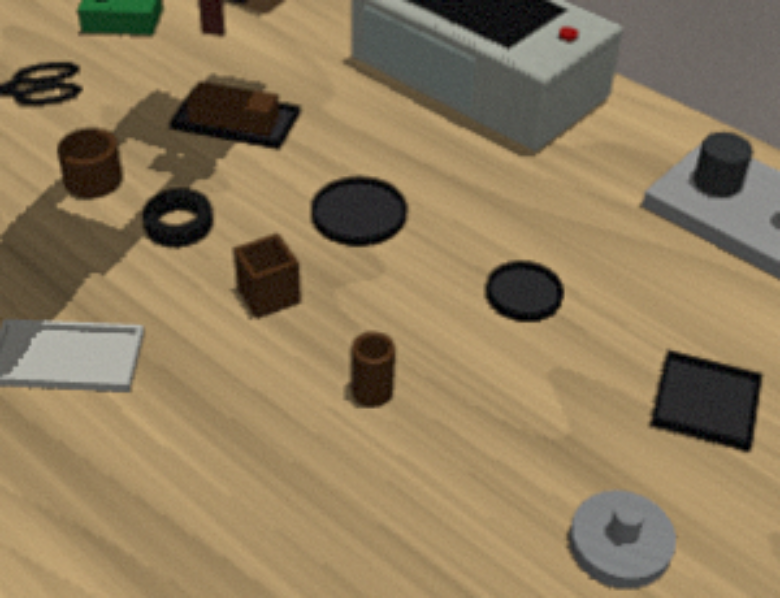

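The strip sits lengthwise in the black oblong tray (crop pixel (235,110)), and everything else is where it was. Next are the remaining three, with a check on the grip gap.

```bash
sed -i 's|^    q=quat(b,|    assert abs(current_finger_gap()-dict(board_strip=.034,core_small=.036,square_tube=.044,core_large=.06)[k])<.004\n&|' job.py
python3 - <<'E'
from job import *
for k in("core_small","square_tube","core_large"): run(k)
move_ptp([.45,.45,.25],quat(0,[.45,.45,.25])); print(current_clock())
look("side","a2",160,110,460,340,2.6); c=look("top","a3",120,110,440,250,2.4)
look("side","a4",160,110,460,340,2.6)
E
```

```text
core_small gap 0.0357 F 30.000035762786865
lifted gap 0.0354
set True [ 0.64272233 -0.10058202  0.02295947] expected z 0.023
t 21.5
square_tube gap 0.0434 F 29.986736476421356
lifted gap 0.044
set True [ 0.64451983 -0.28650997  0.02103809] expected z 0.020999999999999998
t 30.4917
core_large gap 0.0593 F 30.000167610123754
lifted gap 0.0589
set True [0.62246845 0.08201619 0.01905679] expected z 0.019
t 40.35
41.9083
```

View pics/a2.png

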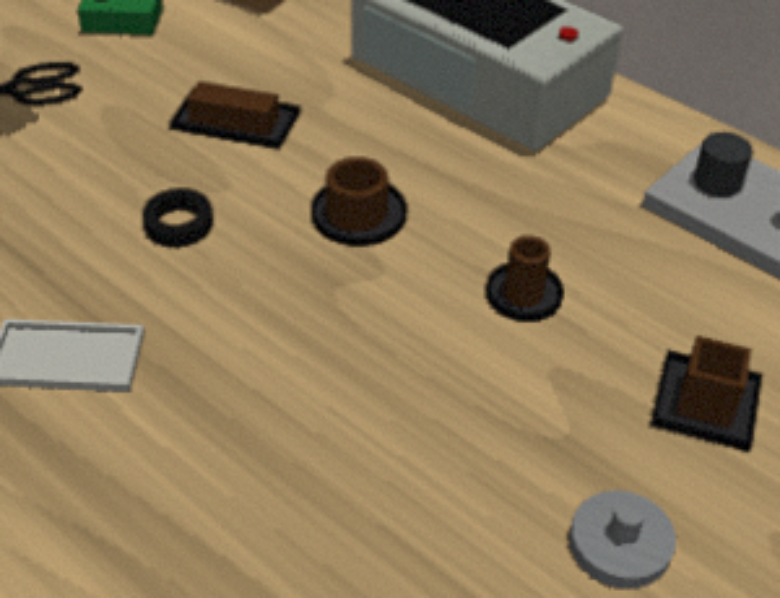

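View pics/a3.png

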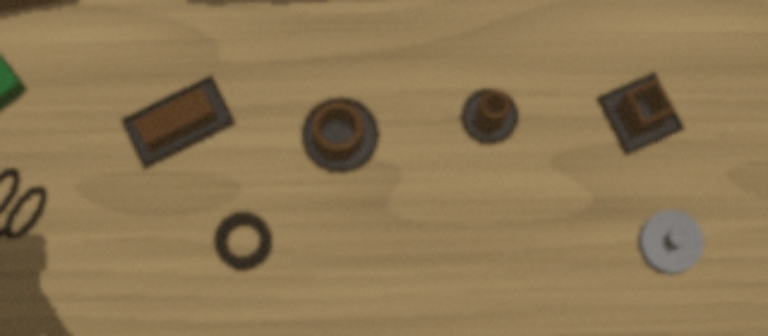

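All four samples stand upright and centred in their own trays. In the side crop they are the strip at (235,110), wide core (357,195), narrow core (527,272) and square tube (712,382). The tape roll (178,217) and steel disc (623,535) have not moved.

```bash
python3 -c "
from bench import *
print(close_job())"
```

```text
the job is handed in; nothing more can be done
None
```

The job is handed in at about 42 s of the 96 s allowed: all four samples stand upright and centred in their own black trays, and the tape roll and steel disc look unmoved in the final pictures; the judge returned no verdict.

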